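# Check two spacer sleeves on the gauge pin

### The job

Sort the two upright aluminium sleeves on the workbench by whether they fit the upright steel gauge pin. The sleeve whose bore is wide enough must be slid over the pin until it sits fully down on the pin's base plate, and be left there; the sleeve whose bore is too narrow for the pin goes into the grey reject tray.

Things in the scene. Friction and masses are not known exactly. Their poses are not given: they have to be found in the camera images.
- sleeve_a_center (a point): Aluminium sleeve (plain tube) with the wide bore, loose, standing upright on the bench: 46 mm outside diameter, 50 mm tall, straight through bore of 30 mm (wall 8 mm), 0.09 to 0.18 kg. It fits the pin. The point is its centre, on its axis 25 mm above its lower end; z points up along its axis.
- sleeve_b_center (a point): Loose aluminium sleeve, upright on the bench: also 46 mm outside diameter and 50 mm tall, but with an 18 mm bore (wall 14 mm), 0.13 to 0.27 kg; too narrow for the pin. Point: its centre, on its axis 25 mm above its lower end; z up along its axis. (A solid wooden plug of the same outside size, with no bore, stands near the sleeves and is not part of the job.)
- gauge_seat (a point): Fixed gauge: dark steel base plate 100 x 100 x 14 mm with one upright bright steel pin in its middle, 75 mm tall above the plate: 22 mm diameter for the lower 45 mm, then tapering to 8 mm at the tip. Four 4 mm screw heads at the corners. Point: on the pin's axis at the plate's upper face; z up. A sleeve fully down has its centre 25 mm above this point.
- tray_in (a point): Grey plastic reject tray, fixed to the bench, open at the top: 160 mm along its x, 140 mm along its y, 30 mm high outside, walls 4 mm thick. The point is the centre of its inner floor, which lies about 4 mm above the bench; x and y run along its sides, z up.
Mind the look-alikes: they are no part of the job. What is shaped like the part that bears tray_in but yellow is not meant.

How it is judged:
By the outcome, as a careful person would: the job done as asked, in the order asked, and still so for the second after the job is handed in, with the robot touching nothing.
It also fails if it takes over 64 s, if anything falls off the work surface, if the arm or the gripper's body presses on something with over 40 N, if the wrist force passes 120 N, or if a joint passes its speed limit or range.

### The arm

A 7-joint arm with a two-finger parallel gripper is mounted at the origin on the work surface. World frame = base frame: x ahead of the robot, y to its left, z up, the work surface at z = 0. Lengths are in m, angles in rad, forces in N, time in s.
With the tool pointing down it reaches from about 0.4 to 0.85 m from the base axis. Payload 10.4 kg.
Tool frame: the origin (TCP) lies midway between the tips of the shut fingers; the grasp point (between the pads) lies 19 mm behind it (manip.hold_point_z is the distance from the TCP to the grasp point, in m); z points along the fingers, y is the line along which they close (so a half turn about z gives the same grasp; the last joint's range is limited). The gripper opens to 85 mm and grips with 20 to 120 N. Pads are 22 mm wide; open, the fingers measure 114 mm over their backs; the gripper's body (76 mm by 85 mm) begins 54 mm behind the grasp point. The pads swing forward as they close: fully open they stand 13 mm farther back than shut.
Start: joints at [1.181, 0.332, -0.065, 1.46, 0.022, 1.35, -0.088], TCP at [0.224, -0.583, 0.208] pointing down, gripper open.
Joint ranges: [-2.6, 2.6], [-0.5, 2.12], [-1.47, 1.34], [0.16, 2.42], [-1.27, 4.41], [0.06, 2.06], [-2.6, 2.6]. Speed limits (rad/s): [2.22, 2.22, 2.79, 2.79, 3.14, 3.14, 3.14].

### API

Orientations are given as a unit quaternion [x, y, z, w].
In Python, from workcell import manip, eyes, job gives the robot as it stands.
- The arm moves only by the shell command python3 -m crank 'ROWS' [FORCE]. ROWS is JSON, a list that holds one entry, the list of rows, each a list of 7 numbers: the finger opening in cm, from 0 to 8.54, then the shift along the world's x, y, z in cm, then the turn, a rotation vector about the world's x, y, z in degrees. In form: [[[hand, x, y, z, ax, ay, az], ...]]. A call has 1 to 20 rows; each row shifts and turns the commanded pose from where the row before left it; what a row does not reach is not made up. A row lasts 1/8 s, in which the tool goes at most 62.5 mm and 10.7 degrees, less where a joint would pass 70% of its speed; a pose out of reach is approached as far as the arm can. A call with a gripper value outside its range is refused whole. The fingers move at their own pace and stop on an object; FORCE is the grip in N (left out, the last holds). Time passes only in rows, so rows that do not move let the fingers close. It gives the time, the measured TCP pose, the force, the opening and the grip force at its end, in the units of the state.
- manip.get_obs(): the state, without advancing time (a new reading comes with each control period).
- eyes.camera(name): name is "scene" or "top" or "wrist"; returns (picture, depth): 420x560x3 uint8, red, green, blue; 420x560 float32, m along the optical axis (not along the pixel's ray), 0 where there is no reading.
- eyes.camera_params(name): a dict with "fx", "fy", "cx", "cy" (pixels), "dist" ([k1, k2, p1, p2, k3] as OpenCV has them; the pictures are not rectified), "world_from_camera" (4x4, takes a point from camera to world coordinates); the wrist camera has in their place "hand_eye" (4x4, takes a point from camera to tool coordinates, whose origin is the TCP and whose axes are the flange's). Camera axes: x right, y down, z forward; pixel columns grow to the right and rows downward; lengths in m; the calibration is good to about 2 mm. A picture is of the moment at which its call begins: read the wrist's pose just before it. camera_params takes no time and is no camera call.
- job.hand_in(): hands the job in; it is judged then, once.
The state is a dict: "clock": time; "joint_pos": joint angles; "joint_velocities": joint speeds; "tau": joint torques, N m; "position": TCP position; "ee_rot": TCP orientation; "ft_force": force on the tool from outside, world axes, zero at the start; "torque": the same for the moment, N m; "grip_width": opening from 0.0 (shut) to 1.0 (fully open); "grasp_force": force on a finger pad.
Only numpy, scipy, OpenCV 4.12 (cv2) and the standard library are available. Lean on these libraries where they do the work, as an engineer would, in place of code of your own. Each camera call takes 0.05 s, during which the arm holds its last target. There are 200 camera calls.

## Working session

There is one attempt and no reset: what is moved stays moved. The work goes in short steps, Python scripts to look and compute and a shell command to move; the robot and the scene stay as the last step left them, time stands still between calls to the robot, and variables do not carry over. Pictures are saved under pics/ and viewed, at most 10 in all, crops included, and the job is handed in when it is done.

```bash
mkdir -p pics; cat > h.py <<'E'
import numpy as np,cv2
from workcell import manip,eyes,job
from scipy.spatial.transform import Rotation as R
def snap(n,f=None):
    o=manip.get_obs(); im,d=eyes.camera(n); p=eyes.camera_params(n)
    if 'world_from_camera' in p: T=np.array(p['world_from_camera'])
    else:
        W=np.eye(4);W[:3,:3]=R.from_quat(o['ee_rot']).as_matrix();W[:3,3]=o['position'];T=W@np.array(p['hand_eye'])
    if f: cv2.imwrite('pics/'+f,im[...,::-1]); np.savez('pics/'+f+'.npz',im=im,d=d,T=T)
    return im,d,p,T
def KD(p): return np.array([[p['fx'],0,p['cx']],[0,p['fy'],p['cy']],[0,0,1.]]),np.array(p['dist'],float)
def rays(p,T,uv):
    K,D=KD(p); n=cv2.undistortPoints(np.array(uv,float).reshape(-1,1,2),K,D).reshape(-1,2)
    return np.c_[n,np.ones(len(n))]@T[:3,:3].T
def plane(p,T,uv,z):
    r=rays(p,T,uv); return T[:3,3]+r*((z-T[2,3])/r[:,2])[:,None]
def cloud(p,T,d):
    v,u=np.mgrid[:420,:560]; r=rays(p,T,np.c_[u.ravel(),v.ravel()])
    return (T[:3,3]+r*d.reshape(-1,1)).reshape(420,560,3)
E
python3 - <<'E'
from h import *
o=manip.get_obs();print(o['clock'],o['position'],R.from_quat(o['ee_rot']).as_matrix().round(3))
a=snap('top','top.png');b=snap('scene','scene.png');c=snap('wrist','w0.png')
for q in(a,b,c):print(q[3].round(3).tolist())
E
```

```text
0.0 [ 0.22399124 -0.58305454  0.20761958] [[ 0.933  0.359 -0.001]
 [ 0.359 -0.933  0.001]
 [-0.    -0.001 -1.   ]]
[[0.026, -0.994, 0.106, 0.32], [-1.0, -0.025, 0.002, 0.029], [0.0, -0.106, -0.994, 1.04], [0.0, 0.0, 0.0, 1.0]]
[[0.442, 0.743, -0.503, 0.898], [0.897, -0.361, 0.255, -0.2], [0.008, -0.564, -0.826, 0.794], [0.0, 0.0, 0.0, 1.0]]
[[0.36, -0.883, -0.3, 0.301], [-0.933, -0.342, -0.114, -0.554], [-0.002, 0.321, -0.947, 0.373], [0.0, 0.0, 0.0, 1.0]]
```

View pics/top.png

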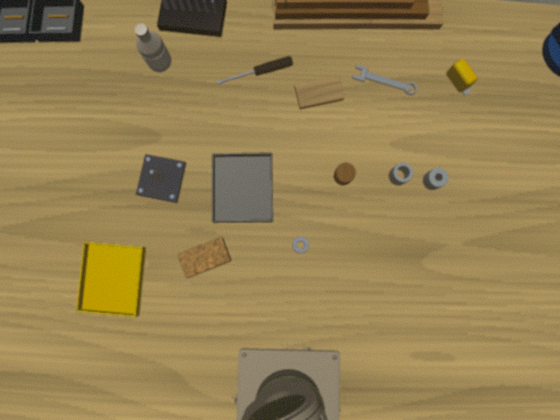

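View pics/scene.png

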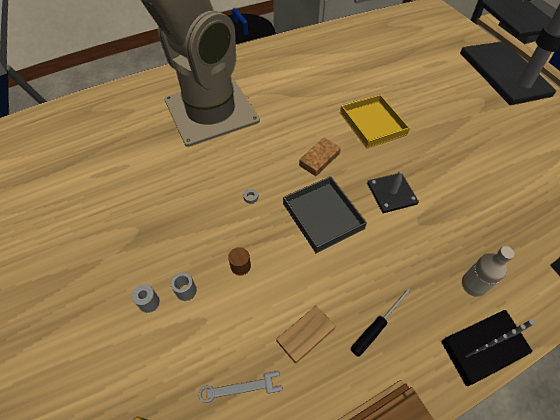

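The top view shows wide-bore sleeve A at (402,174), narrow-bore sleeve B at (437,178), the plug at (345,173), the grey tray at (243,188) and the gauge at (161,178). The scene view agrees: A at (183,286), B at (146,297), plug at (239,261), pin at (398,183).

```bash
python3 - <<'E'
from h import *
def load(n):
    f=np.load(f'pics/{ {"top":"top","scene":"scene"}[n]}.png.npz');return f['im'],f['d'],eyes.camera_params(n),f['T']
for n,seeds in(('top',dict(A=(402,174),B=(437,178),plug=(345,173))),('scene',dict(A=(183,280),B=(146,293),plug=(239,256)))):
    im,d,p,T=load(n);C=cloud(p,T,d)
    for k,(u,v) in seeds.items():
        m=np.zeros((420,560),np.uint8);m[v-25:v+25,u-17:u+18]=1
        m&=(abs(C[...,2]-.05)<.007).astype(np.uint8)
        pts=C[m>0];(c,(w,h),_)=cv2.minAreaRect(pts[:,:2].astype(np.float32)*1000)
        print(n,k,len(pts),'rect',np.round(c,1),round(w),round(h),'circle',[np.round(x,1) for x in cv2.minEnclosingCircle(pts[:,:2].astype(np.float32)*1000)],'z',np.median(pts[:,2]).round(4))
    # tray rim & plate
    for k,(u,v,s,z0,z1) in (dict(tray=(243,188,42,.022,.036),plate=(161,178,30,.009,.019),pin=(161,178,30,.07,.11)) if n=='top' else dict(tray=(324,213,48,.022,.036),plate=(392,190,30,.009,.019),pin=(392,190,30,.07,.11))).items():
        m=np.zeros((420,560),bool);m[v-s:v+s,u-s:u+s]=1
        m&=(C[...,2]>z0)&(C[...,2]<z1);pts=C[m]
        if len(pts):
            print(n,k,len(pts),cv2.minAreaRect(pts[:,:2].astype(np.float32)*1000),'med',np.median(pts,0).round(4),'max z',pts[:,2].max())
E
```

```text
top A 203 rect [ 523.4 -248.1] 43 46 circle [array([ 524. , -247.7]), np.float64(23.3)] z 0.0497
top B 292 rect [ 515.2 -330.3] 46 45 circle [array([ 515.6, -330.4]), np.float64(23.9)] z 0.0497
top plug 320 rect [ 519.6 -117.7] 43 44 circle [array([ 520. , -117.9]), np.float64(22.9)] z 0.05
top tray 497 ((483.6197509765625, 117.11558532714844), (160.8274383544922, 139.45562744140625), 2.4873807430267334) med [0.4823 0.1231 0.0297] max z 0.03516427259655419
top plate 1607 ((502.90771484375, 312.55816650390625), (100.93878936767578, 100.71930694580078), 80.23201751708984) med [0.4998 0.3093 0.0144] max z 0.018991109971569387
top pin 46 ((501.2433166503906, 310.1756896972656), (11.932755470275879, 14.320587158203125), 45.78141403198242) med [0.5006 0.3089 0.0804] max z 0.09218982283992316
scene A 244 rect [ 524.8 -247. ] 44 44 circle [array([ 525.3, -247.3]), np.float64(23.6)] z 0.0502
scene B 338 rect [ 516.2 -329.3] 45 43 circle [array([ 516.3, -329.5]), np.float64(23.7)] z 0.0504
scene plug 342 rect [ 522.  -116.5] 44 45 circle [array([ 521.3, -115.8]), np.float64(23.6)] z 0.0504
scene tray 695 ((452.95849609375, 118.91130828857422), (225.97222900390625, 142.3331756591797), 1.9990088939666748) med [0.4707 0.1321 0.0289] max z 0.03434658226055376
scene plate 1074 ((503.2182312011719, 312.873779296875), (103.058837890625, 102.94723510742188), 79.89490509033203) med [0.5122 0.3035 0.015 ] max z 0.018964903332896355
scene pin 53 ((504.4562072753906, 312.55145263671875), (15.579282760620117, 13.835530281066895), 59.46576690673828) med [0.5058 0.3114 0.0802] max z 0.09192452408836815
```

```bash
python3 -m crank '[[[8.5,3,3.3,0,0,0,7],[8.5,3,3.3,0,0,0,7],[8.5,3,3.3,0,0,0,7],[8.5,3,3.3,0,0,0,7],[8.5,3,3.3,0,0,0,7],[8.5,3,3.3,0,0,0,7],[8.5,3,3.4,0,0,0,7],[8.5,3,3.4,0,0,0,7],[8.5,3,3.4,0,0,0,7],[8.5,3,3.5,0,0,0,6],[8.5,0,0,0,0,0,0],[8.5,0,0,0,0,0,0]]]' 40
python3 - <<'E'
from h import *
o=manip.get_obs();print(o['clock'],o['position'],R.from_quat(o['ee_rot']).as_matrix().round(3),o['joint_pos'])
im,d,p,T=snap('wrist','w1.png');C=cloud(p,T,d)
m=(abs(C[...,2]-.05)<.006).astype(np.uint8)
n,l,s,c=cv2.connectedComponentsWithStats(m)
for i in range(1,n):
    if s[i,4]>150:
        q=C[l==i];print(s[i],c[i].round(),cv2.minEnclosingCircle(q[:,:2].astype(np.float32)*1000),np.median(q[:,2]))
E
```

```text
clock: 1.65
position: [0.5237, -0.2489, 0.2081]
ee_rot: [0.707, 0.707, -0.0, -0.0]
ft_force: [-0.9, -0.3, 0.2]
grip_width: 0.993
grasp_force: 0.0
1.65 [ 0.52373844 -0.24888864  0.20810886] [[ 0.001  1.    -0.001]
 [ 1.    -0.001 -0.   ]
 [-0.    -0.001 -1.   ]] [ 0.75614693  0.26966145 -0.46916638  1.56485763  0.12441858  1.33743173
  0.27211428]
[ 246    0   58   54 2572] [274.  24.] ((519.97412109375, -117.1966552734375), 22.95682144165039) 0.05004046901843756
[ 254  157   51   50 1187] [279. 181.] ((523.8174438476562, -248.09498596191406), 22.959030151367188) 0.04957263559230374
[ 247  241   47   44 1417] [270. 263.] ((515.0208740234375, -329.9171142578125), 23.099689483642578) 0.04967423190963127
[480 297  64  53 728] [507. 316.] ((767.9550170898438, -397.9725036621094), 33.83250045776367) 0.05114399458119412
```

View pics/w1.png

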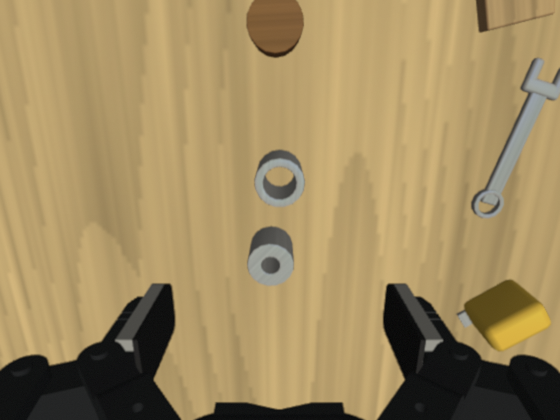

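The wrist view shows the wide-bore sleeve A at (279,181), directly ahead of the narrow-bore B at (270,263), with the fingers straddling along x. A is at (523.8, -248.1), matching the other views, so I'll descend and grip.

```bash
python3 -m crank '[[[8.5,0,0.08,-4,0,0,0],[8.5,0,0,-4,0,0,0],[8.5,0,0,-4,0,0,0],[8.5,0,0,-3,0,0,0],[8.5,0,0,-2,0,0,0],[8.5,0,0,-2,0,0,0],[8.5,0,0,0,0,0,0],[3,0,0,0,0,0,0],[3,0,0,0,0,0,0],[3,0,0,0,0,0,0],[3,0,0,0,0,0,0],[3,0,0,0,0,0,0],[3,0,0,0,0,0,0],[3,0,0,0,0,0,0],[3,0,0,0,0,0,0]]]' 40
```

```text
clock: 3.58
position: [0.5248, -0.248, 0.0199]
ee_rot: [0.707, 0.707, 0.0, 0.001]
ft_force: [-2.2, 1.0, 7.7]
grip_width: 0.505
grasp_force: 39.5
```

```bash
python3 -m crank '[[[3,0,0,3,0,0,0],[3,0,0,4,0,0,0],[3,0,0,4,0,0,0],[3,-0.2,4,2,0,0,0],[3,-0.2,5,0,0,0,0],[3,-0.2,5,0,0,0,0],[3,-0.2,5,0,0,0,0],[3,-0.2,5,0,0,0,0],[3,-0.2,5,0,0,0,0],[3,-0.2,5,0,0,0,0],[3,-0.2,5,0,0,0,0],[3,-0.2,5,0,0,0,0],[3,-0.2,5,0,0,0,0],[3,-0.2,4,0,0,0,0],[3,-0.1,3,0,0,0,0],[3,0,0,0,0,0,0],[3,0,0,0,0,0,0],[3,0,0,0,0,0,0]]]' 50
python3 - <<'E'
from h import *
o=manip.get_obs();print(o['position'],R.from_quat(o['ee_rot']).as_matrix().round(3),o['joint_pos'])
for n in('wrist','top','scene'):
    im,d,p,T=snap(n,'c_'+n+'.png');C=cloud(p,T,d)
    near=(abs(C[...,0]-.503)<.06)&(abs(C[...,1]-.312)<.06)
    for k,z0,z1 in(('plate',.009,.018),('pin',.06,.1)):
        q=C[near&(C[...,2]>z0)&(C[...,2]<z1)]
        if len(q)>10:print(n,k,len(q),cv2.minAreaRect(q[:,:2].astype(np.float32)*1000),np.median(q,0))
E
```

```text
clock: 5.82
position: [0.5017, 0.3111, 0.1485]
ee_rot: [0.708, 0.707, -0.0, 0.0]
ft_force: [0.3, -0.2, -0.1]
grip_width: 0.498
grasp_force: 50.9
[0.50170635 0.31105687 0.14853374] [[ 0.001  1.     0.   ]
 [ 1.    -0.001 -0.001]
 [-0.001  0.    -1.   ]] [-0.01516128  0.39919917 -0.77442461  1.60295033  0.29049541  1.25860197
 -0.84181029]
wrist plate 10396 ((502.58746337890625, 312.8148193359375), (99.1387710571289, 100.32319641113281), 80.35755157470703) [0.50112259 0.32734686 0.01390028]
wrist pin 457 ((502.7889404296875, 316.882568359375), (13.953999519348145, 20.2550106048584), 87.36385345458984) [0.50259755 0.31891787 0.0690283 ]
top plate 155 ((541.5562744140625, 274.63739013671875), (58.30354690551758, 26.620620727539062), 46.88219451904297) [0.53784687 0.27295656 0.01426331]
scene plate 1050 ((503.43487548828125, 313.40283203125), (103.66999816894531, 102.34160614013672), 80.4486312866211) [0.51269082 0.30349793 0.01498035]
scene pin 85 ((505.15032958984375, 311.4638977050781), (18.943090438842773, 15.72793197631836), 21.06359100341797) [0.50617169 0.30981708 0.07376323]
```

View pics/c_wrist.png

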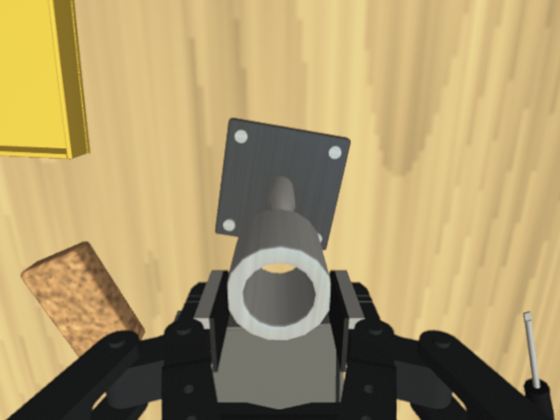

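View pics/c_scene.png

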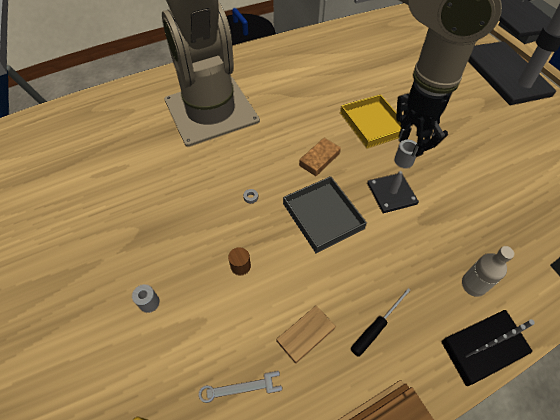

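The wrist view shows sleeve A held at (280,292), upright between the pads, with the pin at (282,190) on its plate. The scene view agrees. Next I'll compare the held sleeve's axis with the plate centre.

```bash
python3 - <<'E'
from h import *
f=np.load('pics/c_wrist.png.npz');p=eyes.camera_params('wrist');T=f['T'];im=f['im'].astype(int);C=cloud(p,T,f['d'])
box=np.zeros((420,560),bool);box[235:350,215:345]=1
bright=box&(im.min(2)>140)&(np.ptp(im,2)<30)
q=C[bright];print(bright.sum(),np.median(q,0),np.percentile(q[:,2],[5,95]))
m=bright&(abs(C[...,2]-np.median(q[:,2]))<.005);q=C[m]
print(cv2.minEnclosingCircle(q[:,:2].astype(np.float32)*1000),cv2.minAreaRect(q[:,:2].astype(np.float32)*1000))
A=np.c_[q[:,:2],np.ones(len(q))];k=np.linalg.lstsq(A,q[:,2],rcond=None)[0];print('tilt deg',np.degrees(k[:2]))
# pin: axis via lit pixels at several heights
near=(abs(C[...,0]-.5026)<.025)&(abs(C[...,1]-.3128)<.025)
for z in np.arange(.03,.09,.01):
    q=C[near&(abs(C[...,2]-z)<.004)]
    if len(q)>15: print(round(z,3),len(q),q.min(0).round(4),q.max(0).round(4))
E
```

```text
4082 [0.50170352 0.31252361 0.17829994] [0.17725329 0.17927033]
((501.6366271972656, 309.9990539550781), 22.88726234436035) ((501.5938415527344, 309.9118957519531), (42.63667297363281, 45.36186981201172), 1.4105854034423828)
tilt deg [-0.42671972  0.00901517]
0.03 62 [0.4923 0.3162 0.0261] [0.5123 0.3238 0.0336]
0.04 67 [0.4919 0.3148 0.0362] [0.5127 0.3239 0.044 ]
0.05 72 [0.4922 0.3158 0.0462] [0.5123 0.3241 0.0539]
0.06 156 [0.4918 0.3093 0.056 ] [0.5128 0.324  0.064 ]
0.07 170 [0.4935 0.3122 0.066 ] [0.5117 0.3223 0.0738]
0.08 93 [0.4965 0.3143 0.076 ] [0.5093 0.3203 0.0837]
```

```bash
python3 -m crank '[[[3,0.07,0.26,0,0,0,0],[3,0,0,-2,0,0,0],[3,0,0,-2,0,0,0],[3,0,0,-1.5,0,0,0],[3,0,0,-1,0,0,0],[3,0,0,-1,0,0,0],[3,0,0,0,0,0,0],[3,0,0,0,0,0,0]]]'
python3 - <<'E'
from h import *
im,d,p,T=snap('scene','i_scene.png');cv2.imwrite('pics/i_crop.png',cv2.resize(im[90:230,330:470,::-1],None,fx=4,fy=4))
E
```

```text
clock: 6.98
position: [0.5021, 0.3152, 0.0739]
ee_rot: [0.707, 0.707, 0.0, 0.0]
ft_force: [0.6, -0.6, -0.4]
grip_width: 0.503
grasp_force: 50.9
```

View pics/i_crop.png

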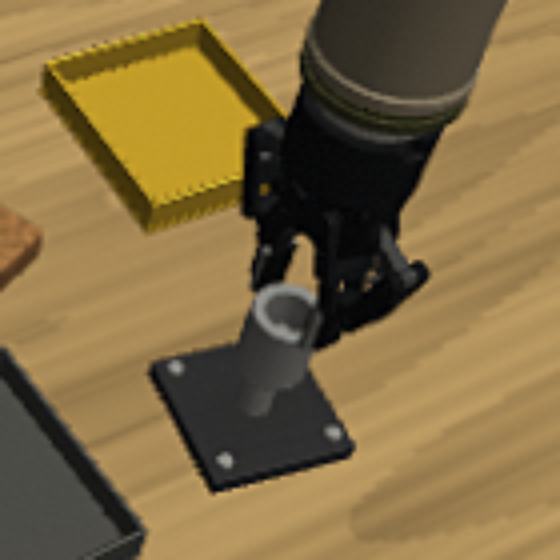

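The pin is inside the bore with no contact force, and the sleeve's lower end is below the tip. I'll go on down.

```bash
python3 -m crank '[[[3,0,-0.1,-0.8,0,0,0],[3,0,0,-1,0,0,0],[3,0,0,-0.8,0,0,0],[3,0,0,-0.6,0,0,0],[3,0,0,-0.4,0,0,0],[3,0,0,-0.2,0,0,0],[3,0,0,0,0,0,0],[3,0,0,0,0,0,0]]]'
```

```text
clock: 8.02
position: [0.502, 0.3141, 0.0357]
ee_rot: [0.707, 0.707, 0.0, 0.0]
ft_force: [1.1, -0.8, -0.7]
grip_width: 0.497
grasp_force: 50.9
```

Down to about 2 mm above the plate; lower the rest, release and back off.

```bash
python3 -m crank '[[[3,0,0,-0.1,0,0,0],[3,0,0,-0.08,0,0,0],[3,0,0,0,0,0,0],[3,0,0,0,0,0,0]]]'; python3 -m crank '[[[6,0,0,0,0,0,0],[8.5,0,0,0,0,0,0],[8.5,0,0,0,0,0,0],[8.5,0,0,0,0,0,0],[8.5,0,0,2,0,0,0],[8.5,0,0,3,0,0,0],[8.5,0,0,4,0,0,0],[8.5,0,0,4,0,0,0],[8.5,0,0,0,0,0,0],[8.5,0,0,0,0,0,0]]]'
python3 - <<'E'
from h import *
for n in('wrist','scene'):
    im,d,p,T=snap(n,'s_'+n+'.png');C=cloud(p,T,d)
    near=(abs(C[...,0]-.503)<.04)&(abs(C[...,1]-.313)<.04)
    q=C[near&(abs(C[...,2]-.064)<.006)]
    z=q[:,2];print(n,len(q),cv2.minEnclosingCircle(q[:,:2].astype(np.float32)*1000),np.median(z))
E
```

```text
clock: 8.52
position: [0.502, 0.3142, 0.0341]
ee_rot: [0.707, 0.707, 0.0, 0.0]
ft_force: [-1.9, -2.0, 5.3]
grip_width: 0.499
grasp_force: 51.6
clock: 9.78
position: [0.5018, 0.3139, 0.1642]
ee_rot: [0.707, 0.707, 0.0, 0.0]
ft_force: [-0.1, 0.9, -0.0]
grip_width: 0.996
grasp_force: 0.0
wrist 1943 ((501.4157409667969, 313.8431701660156), 22.929000854492188) 0.06364975716456084
scene 171 ((502.397216796875, 313.9024658203125), 24.083032608032227) 0.06426007953421453
```

View pics/s_wrist.png

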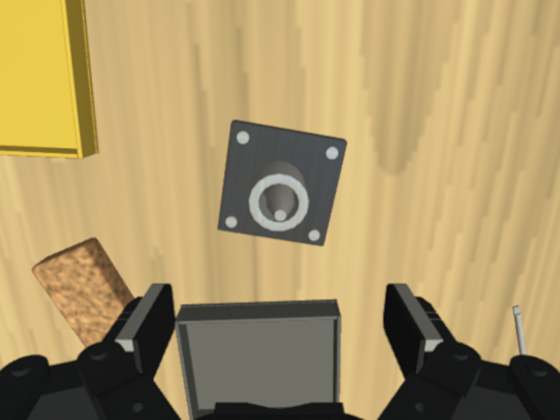

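The wrist view shows the sleeve around the pin at (279,203), with its top face at z = 0.064, so it is fully seated. Now sleeve B.

```bash
python3 -m crank '[[[8.5,0.1,-3,0,0,0,0],[8.5,0.1,-5,0,0,0,0],[8.5,0.1,-5,0,0,0,0],[8.5,0.1,-5,0,0,0,0],[8.5,0.1,-5,0,0,0,0],[8.5,0.1,-5,0,0,0,0],[8.5,0.1,-5,0,0,0,0],[8.5,0.1,-5,0,0,0,0],[8.5,0.1,-5,0,0,0,0],[8.5,0.1,-5,0,0,0,0],[8.5,0.1,-5,0,0,0,0],[8.5,0.1,-5,0,0,0,0],[8.5,0.1,-4,0,0,0,0],[8.5,0.05,-2.4,0,0,0,0],[8.5,0,0,0,0,0,0],[8.5,0,0,0,0,0,0],[8.5,0,0,0,0,0,0]]]' 40
python3 - <<'E'
from h import *
print(manip.get_obs()['position'])
for n in('wrist','scene'):
    im,d,p,T=snap(n);C=cloud(p,T,d)
    near=(abs(C[...,0]-.515)<.05)&(abs(C[...,1]+.33)<.05)
    q=C[near&(abs(C[...,2]-.05)<.006)]
    if len(q):print(n,len(q),cv2.minEnclosingCircle(q[:,:2].astype(np.float32)*1000))
E
```

```text
clock: 12.0
position: [0.5159, -0.3285, 0.1638]
ee_rot: [0.706, 0.708, 0.0, -0.0]
ft_force: [-0.0, -0.1, -1.1]
grip_width: 0.995
grasp_force: 0.0
[ 0.51586474 -0.32846287  0.16379753]
wrist 2183 ((515.0875854492188, -330.1993103027344), 22.967336654663086)
scene 330 ((516.343505859375, -329.6481628417969), 23.829463958740234)
```

```bash
python3 -m crank '[[[8.5,-0.05,-0.15,-4,0,0,0],[8.5,0,0,-4,0,0,0],[8.5,0,0,-3,0,0,0],[8.5,0,0,-2,0,0,0],[8.5,0,0,-1.4,0,0,0],[8.5,0,0,0,0,0,0],[3,0,0,0,0,0,0],[3,0,0,0,0,0,0],[3,0,0,0,0,0,0],[3,0,0,0,0,0,0],[3,0,0,0,0,0,0],[3,0,0,0,0,0,0],[3,0,0,0,0,0,0],[3,0,0,0,0,0,0]]]' 50
```

```text
clock: 13.85
position: [0.5156, -0.3319, 0.0213]
ee_rot: [0.707, 0.707, 0.0, 0.001]
ft_force: [-2.6, 0.2, 9.2]
grip_width: 0.499
grasp_force: 49.4
```

```bash
python3 -m crank '[[[3,0,0,3,0,0,0],[3,0,0,4,0,0,0],[3,0,0,4,0,0,0],[3,-0.3,3.9,0,0,0,0],[3,-0.3,5,0,0,0,0],[3,-0.3,5,0,0,0,0],[3,-0.3,5,0,0,0,0],[3,-0.4,5,0,0,0,0],[3,-0.4,5,0,0,0,0],[3,-0.4,5,0,0,0,0],[3,-0.4,5,0,0,0,0],[3,-0.4,4,0,0,0,0],[3,0,2,0,0,0,0],[3,0,0,0,0,0,0],[3,0,0,0,0,0,0],[3,0,0,0,0,0,0]]]'
python3 - <<'E'
from h import *
im,d,p,T=snap('scene','t_scene.png')
E
```

```text
clock: 15.85
position: [0.483, 0.1162, 0.1296]
ee_rot: [0.708, 0.707, -0.0, 0.0]
ft_force: [-1.3, -0.8, -2.2]
grip_width: 0.498
grasp_force: 51.0
```

View pics/t_scene.png

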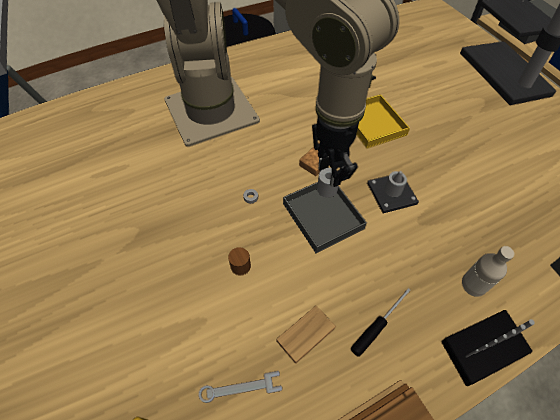

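The scene view shows sleeve B held above the grey tray at (327,182), and A seated on the pin at (398,183). Lower it, opening only partway.

```bash
python3 -m crank '[[[3,0,0,-3,0,0,0],[3,0,0,-3,0,0,0],[3,0,0,-2,0,0,0],[3,0,0,-1.2,0,0,0],[3,0,0,-0.7,0,0,0],[3,0,0,-0.3,0,0,0],[3,0,0,-0.15,0,0,0],[3,0,0,0,0,0,0],[3,0,0,0,0,0,0]]]'
```

```text
clock: 17.02
position: [0.4831, 0.1175, 0.0265]
ee_rot: [0.707, 0.707, 0.0, 0.0]
ft_force: [-0.7, 0.2, -2.2]
grip_width: 0.494
grasp_force: 51.0
```

```bash
python3 -m crank '[[[3,0,0,-0.1,0,0,0],[3,0,0,-0.03,0,0,0],[3,0,0,0,0,0,0],[6.5,0,0,0,0,0,0],[6.5,0,0,0,0,0,0],[6.5,0,0,0,0,0,0],[6.5,0,0,0,0,0,0],[6.5,0,0,2,0,0,0],[6.5,0,0,4,0,0,0],[6.5,0,0,5,0,0,0],[6.5,0,0,5,0,0,0],[6.5,0,-5,0,0,0,0],[6.5,0,-5,0,0,0,0],[6.5,0,-5,0,0,0,0],[6.5,0,-5,0,0,0,0],[6.5,0,0,0,0,0,0],[6.5,0,0,0,0,0,0]]]'
python3 - <<'E'
from h import *
im,d,p,T=snap('scene','f_scene.png');C=cloud(p,T,d)
for x,y,z in((.4836,.117,.054),(.5025,.313,.064)):
    q=C[(abs(C[...,0]-x)<.04)&(abs(C[...,1]-y)<.04)&(abs(C[...,2]-z)<.006)]
    print(len(q),cv2.minEnclosingCircle(q[:,:2].astype(np.float32)*1000),np.median(q[:,2]))
E
```

```text
clock: 19.15
position: [0.4829, -0.0819, 0.1848]
ee_rot: [0.707, 0.707, 0.0, -0.0]
ft_force: [-0.6, 0.8, 0.0]
grip_width: 0.762
grasp_force: 0.0
234 ((484.29327392578125, 119.82804870605469), 23.12856101989746) 0.05441910842412584
175 ((502.5555114746094, 313.85870361328125), 24.199325561523438) 0.06463456063644668
```

View pics/f_scene.png

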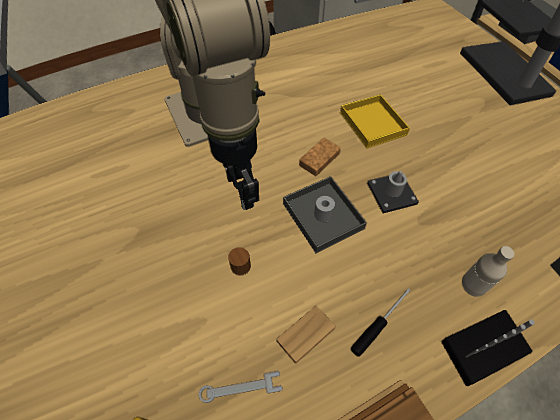

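Sleeve B stands in the grey tray at (325,207), sleeve A is seated on the pin at (398,183), and the arm is clear.

```bash
python3 -c "
from workcell import job
print(job.hand_in())"
```

```text
the job is handed in; nothing more can be done
None
```

Job handed in at about 19 s of the 64 s limit: the wide-bore sleeve is fully down on the gauge pin, the narrow-bore sleeve stands in the grey reject tray, and the arm is touching nothing.

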